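# Onion in the pot, fuller canister at the ready

## Robot

A 7-joint arm with a two-finger parallel gripper is mounted at the origin on the work surface. World frame = base frame: x ahead of the robot, y to its left, z up, the work surface at z = 0. Lengths are in m, angles in degrees, forces in N, time in s.
With the tool pointing down it reaches from about 0.425 to 0.875 m from the base axis. Payload 4.7 kg.
Tool frame: the origin (TCP) lies at the very end of the fingers, on their centre line; the grasp point (between the pads) lies env.grip_point_offset behind it (env.grip_point_offset is the distance from the TCP to the grasp point, in m); z points along the fingers, y is the direction in which the jaws open and shut (so a half turn about z gives the same grasp; the last joint's range is limited). The gripper opens to 87 mm and grips with 3 to 60 N. Pads are 19 mm wide; open, the fingers measure 117 mm over their backs; the gripper's body (75 mm by 190 mm) begins 51 mm behind the grasp point.
Start: joints at [-68.291, 18.392, -4.016, 83.108, 1.295, 78.541, -3.26], TCP at [0.232, 0.607, 0.223] pointing down, gripper open.
Joint ranges: [-163.93, 163.93], [-17.29, 119.83], [-79.2, 71.16], [3.27, 140.29], [-89.18, 269.18], [5.43, 117.66], [-154.24, 154.24]. Speed limits (degrees/s): [147.25, 147.25, 180, 180, 180, 180, 180].

## Interface

Orientations are given as [roll, pitch, yaw] about the fixed x, y, z axes, in that order (R = Rz(yaw) Ry(pitch) Rx(roll)).
In Python, from cell import env gives the robot as it stands.
- The arm moves only by the tool send_rows, never from a script. Its argument "plan" is a list of rows, each a list of 7 numbers: the finger opening in mm, from 0 to 87, then the shift along the tool's x, y, z in mm, then the turn, a rotation vector about the tool's x, y, z in rad. A call has 1 to 12 rows; each row shifts and turns the commanded pose from where the row before left it, along the tool's axes as they then stand; what a row does not reach is not made up. A row lasts 1/10 s, in which the tool goes at most 50 mm and 8.59 degrees, less where a joint would pass 70% of its speed; a pose out of reach is approached as far as the arm can. A call is refused whole if a number of a shift passes 50 or a number of a turn 0.15, either way. A call with a gripper value outside its range is refused whole. The fingers move at their own pace and stop on an object; "grip_force" is the grip in N (left out, the last holds). Time passes only in rows, so rows that do not move let the fingers close. It gives the time, the measured TCP pose, the force and the opening at its end, in the units of the state.
- env.get_obs(): the state, without advancing time (a new reading comes with each control period).
- env.read_camera(name): name is "scene" or "top"; returns the picture (480x640x3 uint8, red, green, blue); there is no depth.
- env.get_calibration(name): a dict with "fx", "fy", "cx", "cy" (pixels), "extrinsics" (4x4, takes a point from camera to world coordinates). Camera axes: x right, y down, z forward; pixel columns grow to the right and rows downward; lengths in m; the calibration is good to about 2 mm. A picture is of the moment at which its call begins. get_calibration takes no time and is no camera call.
- env.sign_off(): hands the job in, once; it reports no verdict.
Trained networks look in the newest picture that a camera, given by its name, has taken for a name from the list of things; names that differ only in an ending like _2 or _b are one class to them, and where a whole thing is asked for, a point or a joint stands for the part that bears it (a point fixed in the world has none). Each returns a list of dicts, best first, with "confidence" (0 to 1); they miss things now and then, are a little off and sometimes report something else, mostly with a low value. They report only what shows in the picture. A call takes as long as a camera call. They do not tell look-alikes from the thing itself.
- env.regions_of(camera, query): "region" (480x640 bool, what is visible of it) and "rect" ([left, top, right, bottom] in pixels, round what is visible of it).
The state is a dict: "time_s": time; "qpos": joint angles; "joint_velocities": joint speeds; "effort": joint torques, N m; "tool_pos": TCP position; "tool_rot": TCP orientation; "force": force on the tool from outside, world axes, zero at the start; "wrist_torque": the same for the moment, N m; "grip_width": finger opening in m.
Only numpy, scipy, OpenCV 4.12 (cv2) and the standard library are available. Lean on these libraries where they do the work, as an engineer would, in place of code of your own. Each camera call takes 0.05 s, during which the arm holds its last target. There are 200 camera calls.

## Task

Start the soup: lower the onion gently right down to the floor of the stock pot before letting it go, without dropping it or pressing it hard. Then lift the two look-alike canisters one after the other to feel which is heavier, each time standing the one you put down upright on its wooden board again. Finish while holding the heavier canister upright in the air over the middle of the pot, well clear of the rim, with the lighter one left standing on the board; do not put the heavier one down or let it go, and leave everything else on the worktop alone.

Things in the scene. Friction and masses are not known exactly. Their poses are not given: they have to be found in the camera images.
- onion_center (a point): Centre of a brown onion, half-way up: 56 mm across at its widest (level with this point), 54 mm high, narrowing to a 10 mm neck; about 0.15 kg. It starts upright on the steel worktop.
- onion: The same onion; this origin is the centre of its flat root end, z along its neck.
- pot_rim (a point): Centre of the mouth of the open aluminium stock pot, at rim height: 244 mm outer and 236 mm inner diameter, 100 mm deep inside, standing fixed on a burner; z up. Two loop handles stick out 30 mm on opposite sides.
- pot_floor (a point): Centre of the pot's inner floor, 100 mm below the rim and 40 mm above the worktop.
- pot: The pot; origin at the centre of its underside, 105 mm below the rim, 35 mm above the worktop; the handles lie along its x axis, both ways.
- canister_a_center (a point): One of two outwardly identical closed round steel canisters, 54 mm diameter, 76 mm high, with a flat lid; standing upright on the wooden board at the start, about 140 mm from the other. A stack of stock cubes inside is loose by about 3 mm. One canister holds far more than the other (their masses differ by 0.1 kg or more, neither exceeds 0.45 kg); either may be the heavier. This point is on its axis, half-way up (38 mm above its underside).
- canister_b_center (a point): One of two outwardly identical closed round steel canisters, 54 mm diameter, 76 mm high, with a flat lid; standing upright on the wooden board at the start, about 140 mm from the other. A stack of stock cubes inside is loose by about 3 mm. One canister holds far more than the other (their masses differ by 0.1 kg or more, neither exceeds 0.45 kg); either may be the heavier. This point is on its axis, half-way up (38 mm above its underside).
- canister_a: The first canister; origin at the centre of its underside, z along its axis.
- canister_b: The second canister; origin at the centre of its underside, z along its axis.
- board: Fixed flat wooden board, 120 mm (its x) by 260 mm (its y), 12 mm thick; the canisters stand on it side by side along its y. Origin at the centre of its underside, on the worktop.
- water_bottle: Bystander, leave alone: clear water bottle, 66 mm wide, 200 mm high. Origin at the centre of its underside.
- pepper_jar: Bystander, leave alone: small glass jar with a red cap, 44 mm wide, 95 mm high. Origin at the centre of its underside.
- salt_jar: Bystander, leave alone: small white jar with a red cap, 44 mm wide, 95 mm high. Origin at the centre of its underside.
- tomato_can: Bystander, leave alone: food can, 74 mm wide, 60 mm high. Origin at the centre of its underside.
- steel_cup: Bystander, leave alone: steel cup with a side handle, 90 mm wide, 80 mm high. Origin at the centre of its underside.
- garlic: Bystander, leave alone: white garlic bulb, 44 mm wide, 42 mm high. Origin at the centre of its underside.
- wooden_spoon: Bystander, leave alone: wooden spoon lying flat, 260 mm long. Origin at the centre of its underside.
There are look-alikes about, which are no part of the job. What is shaped like the canister_a but purple is not meant.

How it is judged:
By the outcome, as a careful person would: the job done as asked, in the order asked, and still so for the second after the job is handed in, while the arm keeps its last pose, push and grip.
It also fails if it takes over 72 s, if anything falls off the work surface, if the arm or the gripper's body presses on something with over 40 N, if the wrist force passes 120 N, or if a joint passes its speed limit or range.

## Working session

There is one attempt and no reset: what is moved stays moved. The work goes in short steps, Python scripts to look and compute and a tool call to move; the robot and the scene stay as the last step left them, time stands still between calls to the robot, and variables do not carry over. Pictures are saved under pics/ and viewed, about 8 in all and at most 12, crops included, and the job is handed in when it is done.

Besides the shell and the picture viewer there is one more tool, called after "Request:" by a JSON object that holds its "op" and its "data". send_rows: Moves the arm, as the interface text tells. Its arguments: {"type":"object","properties":{"plan":{"type":"array"},"grip_force":{"type":"number"}},"required":["plan"]}

```bash
ls; mkdir -p pics; python3 - <<'E'
from cell import env
import cv2,numpy as np
o=env.get_obs();print(o, env.grip_point_offset)
for c in("scene","top"):
    im=env.read_camera(c);cv2.imwrite(f"pics/{c}0.png",im[:,:,::-1])
    k=env.get_calibration(c);print(c,k)
    for q in("onion","pot","canister_a","board","water_bottle","pepper_jar","salt_jar","tomato_can","steel_cup","garlic"):
        for r in env.regions_of(c,q):print(c,q,round(r["confidence"],2),r["rect"],int(r["region"].sum()))
E
```

```text
pics
{'time_s': 0.0, 'qpos': array([-68.2923804 ,  18.43873548,  -4.01481665,  83.17773144,
         1.29454169,  78.54194495,  -3.25915921]), 'joint_velocities': array([ 0.02020687, -0.06796191, -0.07564423,  0.00257138,  0.10201571,
       -0.09032238,  0.06554336]), 'effort': array([-2.73514515e-04, -4.91292286e+01, -4.03990103e-01, -3.12516904e+01,
       -6.39516930e-02,  4.39185882e-02,  2.17985485e-04]), 'tool_pos': array([0.23172171, 0.60666689, 0.22144032]), 'tool_rot': array([-1.79886809e+02,  5.75790759e-03,  1.59102269e+02]), 'force': array([ 0.53942075, -0.2771868 , -1.0513983 ]), 'wrist_torque': array([0.01344429, 0.00757723, 0.02525229]), 'grip_width': 0.08677285182515289} 0.0187
scene {'fx': 486.3464801905256, 'fy': 486.3464801905256, 'cx': 328.8897987668102, 'cy': 234.16714293607274, 'extrinsics': array([[-0.13766164,  0.53631364, -0.83271661,  1.57135097],
       [ 0.99044193,  0.06723179, -0.12043537,  0.20452002],
       [-0.0086061 , -0.84133678, -0.54044275,  0.78215899],
       [ 0.        ,  0.        ,  0.        ,  1.        ]])}
scene onion 0.62 [294.3, 253
[... 1120 characters left out ...]
 0.04159612],
       [-0.00301444, -0.07546671, -0.99714377,  1.45715884],
       [ 0.        ,  0.        ,  0.        ,  1.        ]])}
top onion 0.81 [347.7, 247.8, 367.9, 266.5] 400
top pot 0.98 [175.2, 161.7, 293.8, 299.1] 10616
top canister_a 0.87 [452.1, 304.7, 482.3, 332.0] 618
top canister_a 0.65 [490.1, 245.0, 524.0, 267.6] 688
top board 0.63 [415.4, 213.7, 528.5, 284.1] 4354
top pepper_jar 0.73 [350.0, 155.7, 376.2, 178.9] 416
top salt_jar 0.88 [319.9, 140.5, 338.8, 165.1] 384
top tomato_can 0.56 [488.2, 166.8, 522.7, 197.4] 914
top tomato_can 0.32 [314.3, 323.3, 432.2, 344.4] 903
top steel_cup 0.88 [101.9, 285.2, 158.8, 320.8] 1739
top garlic 0.66 [292.6, 299.2, 309.7, 317.3] 258
```

View pics/top0.png

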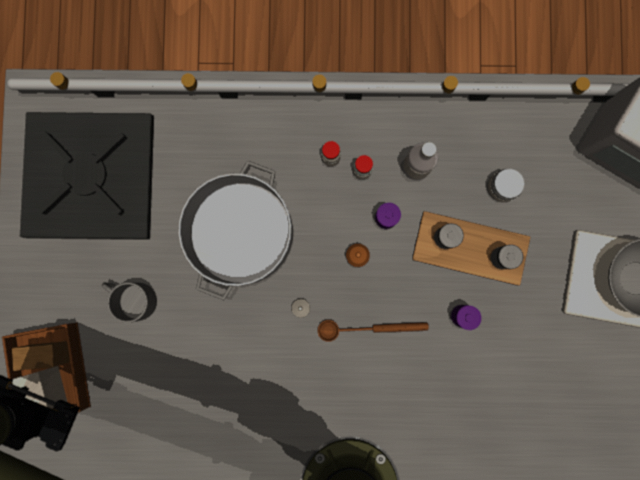

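View pics/scene0.png

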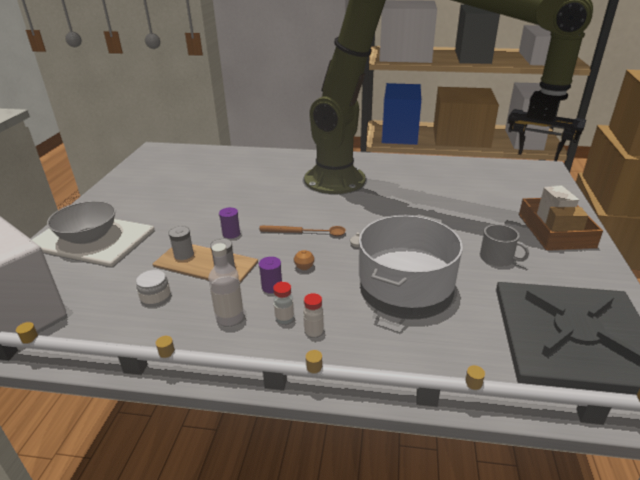

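The top view shows the grey canisters at about (449,236) and (510,257), the onion at (358,256) and the pot at (236,229). The purple decoys are at (388,215) and (467,317). In the scene view, the canisters are at (181,243) and (223,252), partly behind the bottle.

```bash
cat > h.py <<'E'
from cell import env
import cv2,numpy as np
def ray(cam,u,v,z):
    k=env.get_calibration(cam);E=k["extrinsics"]
    d=E[:3,:3]@np.array([(u-k["cx"])/k["fx"],(v-k["cy"])/k["fy"],1]);o=E[:3,3]
    return o+d*(z-o[2])/d[2]
def proj(cam,p):
    k=env.get_calibration(cam);E=k["extrinsics"];q=(np.atleast_2d(p)-E[:3,3])@E[:3,:3]
    return np.c_[k["fx"]*q[:,0]/q[:,2]+k["cx"],k["fy"]*q[:,1]/q[:,2]+k["cy"]]
def circ(c,r,z):
    t=np.linspace(0,2*np.pi,60);return np.c_[c[0]+r*np.cos(t),c[1]+r*np.sin(t),0*t+z]
def overlay(img,cam,circles,scale,box):
    l,t,r,b=box;im=cv2.resize(img[t:b,l:r],None,fx=scale,fy=scale,interpolation=cv2.INTER_CUBIC)
    for c,rad,z,col in circles:
        p=((proj(cam,circ(c,rad,z))-[l,t]+.5)*scale).astype(int);cv2.polylines(im,[p],True,col,1)
    return im
E
python3 - <<'E'
from h import *
im=cv2.imread("pics/top0.png");g=cv2.cvtColor(im,cv2.COLOR_BGR2GRAY)
def hough(box,rmin,rmax,s):
    l,t,r,b=box;c=cv2.resize(g[t:b,l:r],None,fx=s,fy=s,interpolation=cv2.INTER_CUBIC)
    h=cv2.HoughCircles(c,cv2.HOUGH_GRADIENT_ALT,1.5,20,param1=150,param2=.6,minRadius=int(rmin*s),maxRadius=int(rmax*s))
    return [] if h is None else [((x+.5)/s-.5+l,(y+.5)/s-.5+t,q/s) for x,y,q in h[0]][:3]
for n,box,a,b,z in(("c1",(430,215,470,255),9,15,.088),("c2",(490,237,532,277),9,15,.088),("on",(340,238,378,275),8,16,.027),("pot",(165,155,305,305),45,62,.14)):
    for x in hough(box,a,b,4 if n!="pot" else 2):print(n,np.round(x,1),ray("top",x[0],x[1],z).round(4))
env.read_camera("top");env.read_camera("scene")
for r in env.regions_of("top","onion")[:1]:
    v,u=np.nonzero(r["region"]);print("on",u.mean(),v.mean(),ray("top",u.mean(),v.mean(),.027).round(4))
for r in env.regions_of("scene","onion")[:1]:
    v,u=np.nonzero(r["region"]);print("on sc",ray("scene",u.mean(),v.mean(),.027).round(4))
# board by hue
hsv=cv2.cvtColor(im,cv2.COLOR_BGR2HSV);m=cv2.inRange(hsv,(5,80,60),(25,255,255));m[:, :405]=0;m[:,540:]=0;m[:205]=0;m[290:]=0
p=cv2.minAreaRect(cv2.findNonZero(m));B=cv2.boxPoints(p);print("board",[ray("top",u,v,.012).round(3)[:2] for u,v in B],ray("top",*p[0],.012).round(4))
E
```

```text
c1 [451.8 235.2  12.5] [ 0.5794 -0.2241  0.088 ]
c1 [451.8 235.2  10.7] [ 0.5794 -0.2241  0.088 ]
c2 [509.5 255.8  11.4] [ 0.5348 -0.3528  0.088 ]
on [358.  254.9  11.6] [ 0.5359 -0.017   0.027 ]
pot [235.2 229.   55.3] [0.5837 0.253  0.14  ]
on 357.52297592997814 254.87089715536106 [ 0.5359 -0.0159  0.027 ]
on sc [ 0.5406 -0.0125  0.027 ]
board [array([ 0.527, -0.143]), array([ 0.644, -0.171]), array([ 0.585, -0.426]), array([ 0.469, -0.397])] [ 0.5559 -0.2847  0.012 ]
```

```bash
python3 - <<'E'
from h import *
C=[((.5794,-.2241),.027,.088,(0,255,255)),((.5348,-.3528),.027,.088,(0,255,255)),((.5359,-.0165),.028,.027,(0,255,0)),((.5837,.253),.122,.14,(0,0,255)),
((.5794,-.2241),.027,.012,(255,0,0)),((.5348,-.3528),.027,.012,(255,0,0))]
a=overlay(cv2.imread("pics/top0.png"),"top",C,5,(340,205,500,270));a=overlay(cv2.imread("pics/top0.png"),"top",C,4,(340,205,535,285))
b=overlay(cv2.imread("pics/scene0.png"),"scene",C,2.4,(155,205,480,320))
cv2.imwrite("pics/ov.png",np.vstack([a[:,:780],cv2.resize(b,(780,276))]))
E
```

```text
(no output)
```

View pics/ov.png

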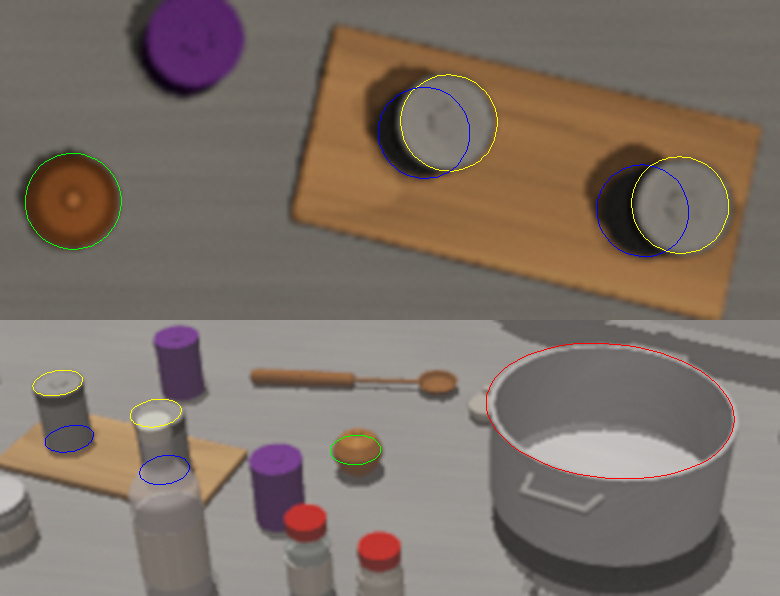

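```bash
cat >> h.py <<'E'
from scipy.spatial.transform import Rotation as Ro
def go(target):
    o=env.get_obs();R=Ro.from_euler("xyz",o["tool_rot"],degrees=True)
    d=R.inv().apply(np.array(target)-o["tool_pos"])*1000
    print("t",round(o["time_s"],2),"tcp",o["tool_pos"].round(4),"rot",o["tool_rot"].round(2),"F",o["force"].round(2),"w",o["grip_width"].round(4),"shift mm",d.round(1))
E
python3 - <<'E'
from h import *
go([.5359,-.0165,.16])
for n,u,v,z in(("bottle",428,150,.2),("purple",388,215,.076),("can",508,184,.06)):print(n,ray("top",u,v,z).round(3))
E
```

```text
Traceback (most recent call last):
  File "h.py", line 21, in go
    print("t",round(o["time_s"],2),"tcp",o["tool_pos"].round(4),"rot",o["tool_rot"].round(2),"F",o["force"].round(2),"w",o["grip_width"].round(4),"shift mm",d.round(1))
                                                                                                                         ^^^^^^^^^^^^^^^^^^^^^
AttributeError: 'float' object has no attribute 'round'
```

```bash
sed -i 's/o\["grip_width"\].round(4)/round(o["grip_width"],4)/' h.py
python3 - <<'E'
from h import *
go([.5359,-.0165,.16])
for n,u,v,z in(("bottle",428,150,.2),("purple",388,215,.076),("can",508,184,.06)):print(n,ray("top",u,v,z).round(3))
E
```

```text
t 1.3 tcp [0.2319 0.6072 0.2226] rot [180.    0.  159.1] F [0.43 0.16 0.45] w 0.087 shift mm [-506.5 -474.2   62.6]
bottle [ 0.748 -0.154  0.2  ]
purple [ 0.625 -0.082  0.076]
can [ 0.701 -0.359  0.06 ]
```

Request:
{"op": "send_rows", "data": {"plan": [[87,-15,-14,0,0,0,0],[87,-32,-30,0,0,0,0],[87,-36,-34,0,0,0,0],[87,-36,-34,0,0,0,0],[87,-36,-34,0,0,0,0],[87,-36,-34,0,0,0,0],[87,-36,-34,0,0,0,0],[87,-36,-34,0,0,0,0],[87,-36,-34,0,0,0,0],[87,-36,-34,0,0,0,0],[87,-36,-34,0,0,0,0],[87,-36,-34,0,0,0,0]], "grip_force": 10}}

```text
time_s: 2.5
tool_pos: [0.4758, 0.1014, 0.223]
tool_rot: [179.9, 0.0, 159.1]
force: [0.4, -0.4, -0.1]
grip_width: 0.0869
```

Request:
{"op": "send_rows", "data": {"plan": [[87,-34,-31,0,0,0,0],[87,-20,-19,10,0,0,0],[87,-10,-10,20,0,0,0],[87,0,0,20,0,0,0],[87,0,0,10,0,0,0],[87,0,0,0,0,0,0],[87,0,0,0,0,0,0]]}}

```text
time_s: 3.2
tool_pos: [0.5138, 0.025, 0.1632]
tool_rot: [180.0, 0.0, 159.2]
force: [0.4, -0.4, 0.1]
grip_width: 0.0871
```

```bash
python3 - <<'E'
from h import *
go([.5359,-.0165,.0095])
print(env.get_obs()["qpos"].round(0))
im=env.read_camera("scene")[:,:,::-1].copy();go([.5359,-.0165,.0095])
cv2.imwrite("pics/s1.png",overlay(im,"scene",[],3,(220,150,460,320)))
E
```

```text
t 3.2 tcp [0.5138 0.025  0.1632] rot [1.7997e+02 4.0000e-02 1.5916e+02] F [ 0.39 -0.4   0.14] w 0.0871 shift mm [-35.3 -31.  153.7]
[-32.   4.  28. 108.  -2.  69.  65.]
t 3.25 tcp [0.5141 0.025  0.1636] rot [1.7994e+02 8.0000e-02 1.5916e+02] F [ 0.48 -0.73  0.57] w 0.0871 shift mm [-34.9 -31.2 154.1]
```

View pics/s1.png

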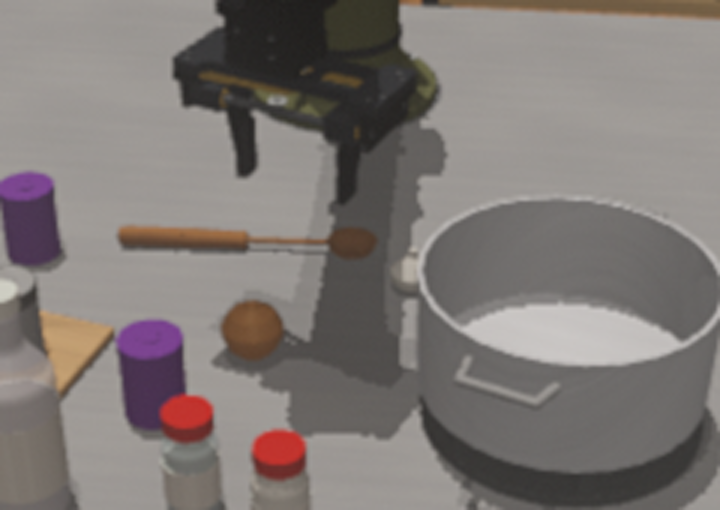

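The view shows the onion undisturbed at about (304,260) in the full picture, with the gripper still about 47 mm short of it. The last rows were speed-limited.

Request:
{"op": "send_rows", "data": {"plan": [[87,-12,-11,0,0,0,0],[87,-12,-11,10,0,0,0],[87,-11,-9,20,0,0,0],[87,0,0,25,0,0,0],[87,0,0,20,0,0,0],[87,0,0,10,0,0,0],[87,0,0,0,0,0,0],[87,0,0,0,0,0,0]]}}

```text
time_s: 4.05
tool_pos: [0.5361, -0.0167, 0.0787]
tool_rot: [179.9, 0.1, 159.1]
force: [0.4, -0.2, -0.9]
grip_width: 0.0872
```

```bash
python3 - <<'E'
from h import *
go([.5359,-.0165,.0095])
im=env.read_camera("scene")[:,:,::-1].copy()
im2=env.read_camera("top")[:,:,::-1].copy()
C=[((.5359,-.0165),.028,.027,(0,255,0))]
cv2.imwrite("pics/s2.png",np.hstack([overlay(im,"scene",C,4,(250,180,350,280)),overlay(im2,"top",C,4,(310,205,410,305))]))
E
```

```text
t 4.05 tcp [ 0.5361 -0.0167  0.0787] rot [1.7995e+02 9.0000e-02 1.5913e+02] F [ 0.41 -0.2  -0.94] w 0.0872 shift mm [ 0.4  0.1 69.2]
```

View pics/s2.png

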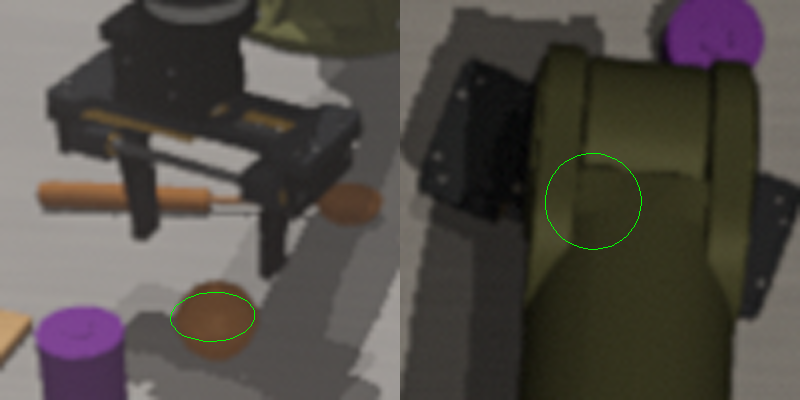

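The onion sits between and below the fingers, and the overlay agrees to about 3 mm. Descending and closing.

Request:
{"op": "send_rows", "data": {"plan": [[87,0,0,10,0,0,0],[87,0,0,18,0,0,0],[87,0,0,18,0,0,0],[87,0,0,13,0,0,0],[87,0,0,8,0,0,0],[87,0,0,2,0,0,0],[87,0,0,0,0,0,0],[70,0,0,0,0,0,0],[62,0,0,0,0,0,0],[57,0,0,0,0,0,0],[45,0,0,0,0,0,0],[45,0,0,0,0,0,0]], "grip_force": 10}}

```text
time_s: 5.35
tool_pos: [0.5357, -0.0164, 0.0089]
tool_rot: [179.9, 0.0, 159.1]
force: [-0.2, 1.6, 1.6]
grip_width: 0.0551
```

Request:
{"op": "send_rows", "data": {"plan": [[45,0,0,0,0,0,0],[45,0,0,0,0,0,0],[45,0,0,0,0,0,0]]}}

```text
time_s: 5.65
tool_pos: [0.5357, -0.0164, 0.0089]
tool_rot: [179.9, 0.0, 159.1]
force: [1.0, 2.1, 2.9]
grip_width: 0.0551
```

Request:
{"op": "send_rows", "data": {"plan": [[45,0,0,-4,0,0,0],[45,0,0,-10,0,0,0],[45,0,0,-20,0,0,0],[45,0,0,-28,0,0,0],[45,0,0,-30,0,0,0],[45,0,0,-30,0,0,0],[45,0,0,-28,0,0,0],[45,0,0,-20,0,0,0],[45,0,0,-10,0,0,0],[45,0,0,0,0,0,0],[45,0,0,0,0,0,0]]}}

```text
time_s: 6.75
tool_pos: [0.5344, -0.0172, 0.1876]
tool_rot: [-180.0, -0.1, 159.1]
force: [0.5, 0.3, -2.1]
grip_width: 0.0552
```

Request:
{"op": "send_rows", "data": {"plan": [[45,2,10,0,0,0,0],[45,4,20,0,0,0,0],[45,6,30,0,0,0,0],[45,6,32,0,0,0,0],[45,6,32,0,0,0,0],[45,6,32,0,0,0,0],[45,6,32,0,0,0,0],[45,6,32,0,0,0,0],[45,5,27,0,0,0,0],[45,3,15,0,0,0,0],[45,1,7,0,0,0,0],[45,0,0,0,0,0,0]]}}

```text
time_s: 7.95
tool_pos: [0.5832, 0.2527, 0.1877]
tool_rot: [-179.9, -0.0, 159.1]
force: [-0.7, 0.1, -0.7]
grip_width: 0.0552
```

```bash
python3 - <<'E'
from h import *
go([.5837,.253,.0495])
im=env.read_camera("scene")[:,:,::-1].copy()
C=[((.5837,.253),.122,.14,(0,0,255))]
cv2.imwrite("pics/s3.png",overlay(im,"scene",C,3,(300,80,500,280)))
E
```

```text
t 7.95 tcp [0.5832 0.2527 0.1877] rot [-1.7992e+02 -4.0000e-02  1.5914e+02] F [-0.7   0.14 -0.75] w 0.0552 shift mm [ -0.5   0.7 138.2]
```

View pics/s3.png

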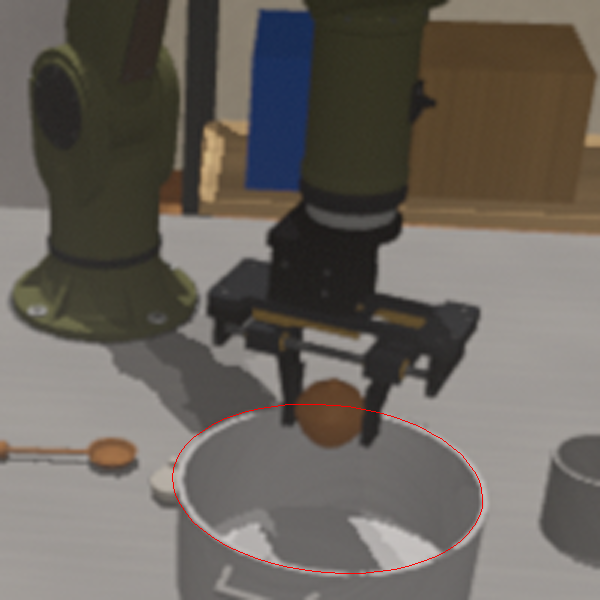

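The onion is held upright over the centre of the pot, and the rim overlay matches. Lowering to just above the floor.

Request:
{"op": "send_rows", "data": {"plan": [[45,0,0,8,0,0,0],[45,0,0,18,0,0,0],[45,0,0,22,0,0,0],[45,0,0,22,0,0,0],[45,0,0,20,0,0,0],[45,0,0,18,0,0,0],[45,0,0,12,0,0,0],[45,0,0,8,0,0,0],[45,0,0,4,0,0,0],[45,0,0,2,0,0,0],[45,0,0,0,0,0,0],[45,0,0,0,0,0,0]]}}

```text
time_s: 9.2
tool_pos: [0.584, 0.2527, 0.0553]
tool_rot: [179.9, 0.1, 159.1]
force: [0.5, 0.6, -0.8]
grip_width: 0.0549
```

Request:
{"op": "send_rows", "data": {"plan": [[45,0,0,1,0,0,0],[45,0,0,1,0,0,0],[45,0,0,1,0,0,0],[45,0,0,0,0,0,0],[45,0,0,0,0,0,0]]}}

```text
time_s: 9.7
tool_pos: [0.5835, 0.2525, 0.0516]
tool_rot: [180.0, 0.0, 159.1]
force: [0.4, 0.3, -2.0]
grip_width: 0.0553
```

Request:
{"op": "send_rows", "data": {"plan": [[45,0,0,0.7,0,0,0],[45,0,0,0.7,0,0,0],[45,0,0,0.6,0,0,0],[45,0,0,0,0,0,0],[45,0,0,0,0,0,0]]}}

```text
time_s: 10.2
tool_pos: [0.5835, 0.2525, 0.0496]
tool_rot: [180.0, 0.0, 159.1]
force: [0.5, -0.5, -1.9]
grip_width: 0.055
```

Request:
{"op": "send_rows", "data": {"plan": [[45,0,0,0.5,0,0,0],[45,0,0,0,0,0,0],[45,0,0,0,0,0,0]]}}

```text
time_s: 10.5
tool_pos: [0.5835, 0.2525, 0.0491]
tool_rot: [180.0, 0.0, 159.1]
force: [0.4, -0.6, -0.8]
grip_width: 0.055
```

```bash
python3 - <<'E'
from h import *
for i in range(6):
    o=env.get_obs();print(o["force"].round(2),o["tool_pos"][2].round(4)); env.read_camera("scene")
E
```

```text
[ 0.37 -0.6  -0.8 ] 0.0491
[-0.13 -0.02 -1.77] 0.0491
[ 0.39  0.41 -1.06] 0.0491
[-0.1   0.19 -1.46] 0.0491
[-1.86 -0.43 -0.56] 0.0491
[ 0.77  0.17 -1.61] 0.0491
```

Request:
{"op": "send_rows", "data": {"plan": [[45,0,0,0.5,0,0,0],[45,0,0,0,0,0,0],[45,0,0,0,0,0,0]]}}

```text
time_s: 11.1
tool_pos: [0.5836, 0.2525, 0.049]
tool_rot: [180.0, 0.0, 159.1]
force: [-1.5, 0.6, 2.0]
grip_width: 0.0552
```

```bash
cat >> h.py <<'E'
def fz(n=6):
    L=[]
    for i in range(n): L.append(env.get_obs()["force"]);env.read_camera("scene")
    o=env.get_obs();print("F mean",np.mean(L,0).round(2),"sd",np.std(L,0).round(2),o["tool_pos"].round(4),"t",round(o["time_s"],2),"w",round(o["grip_width"],4))
E
python3 -c "
from h import *
fz()"
```

```text
F mean [-1.3  -0.28  3.03] sd [0.37 0.55 0.76] [0.5836 0.2525 0.0489] t 11.4 w 0.055
```

Contact on the floor: the force went from −1.2 to about +3 N. Releasing.

Request:
{"op": "send_rows", "data": {"plan": [[56,0,0,-0.2,0,0,0],[60,0,0,0,0,0,0],[66,0,0,0,0,0,0],[72,0,0,0,0,0,0],[78,0,0,0,0,0,0],[78,0,0,0,0,0,0],[78,0,0,-5,0,0,0],[78,0,0,-15,0,0,0],[78,0,0,-25,0,0,0],[78,0,0,-30,0,0,0],[78,0,0,-35,0,0,0],[78,0,0,-35,0,0,0]]}}

```text
time_s: 12.6
tool_pos: [0.5836, 0.2523, 0.1966]
tool_rot: [179.9, 0.1, 159.1]
force: [-0.1, 0.0, -1.0]
grip_width: 0.078
```

```bash
python3 - <<'E'
from h import *
go([.5794,-.2241,.18])
im=env.read_camera("scene")[:,:,::-1].copy()
cv2.imwrite("pics/s4.png",overlay(im,"scene",[((.5837,.253),.028,.067,(0,255,0))],3,(320,130,480,310)))
E
```

```text
t 12.6 tcp [0.5836 0.2523 0.1966] rot [1.7994e+02 5.0000e-02 1.5909e+02] F [-0.06  0.01 -1.04] w 0.078 shift mm [-166.1 -446.6   16.2]
```

View pics/s4.png

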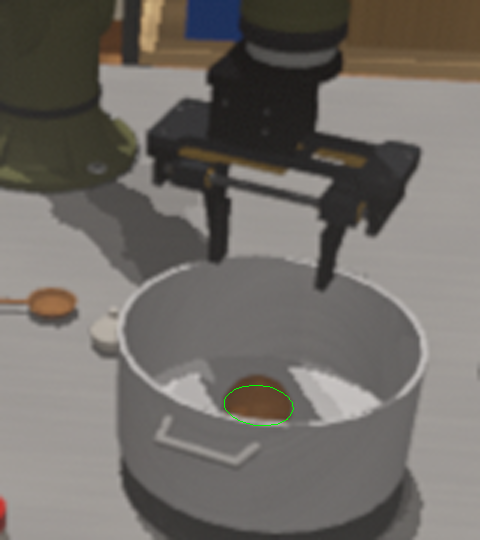

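The onion sits upright on the pot floor at the centre, at crop (258,400). Now to the first canister.

Request:
{"op": "send_rows", "data": {"plan": [[87,-4,-12,0,0,0,0],[87,-10,-27,0,0,0,0],[87,-13,-35,0,0,0,0],[87,-13,-35,0,0,0,0],[87,-13,-35,0,0,0,0],[87,-13,-35,0,0,0,0],[87,-13,-35,0,0,0,0],[87,-13,-35,0,0,0,0],[87,-13,-35,0,0,0,0],[87,-13,-35,0,0,0,0],[87,-13,-35,0,0,0,0],[87,-13,-35,0,0,0,0]]}}

```text
time_s: 13.85
tool_pos: [0.578, -0.1644, 0.1935]
tool_rot: [180.0, -0.1, 159.1]
force: [0.0, 0.7, 0.1]
grip_width: 0.0871
```

Request:
{"op": "send_rows", "data": {"plan": [[87,-13,-30,0,0,0,0],[87,-7,-18,0,0,0,0],[87,-2,-10,10,0,0,0],[87,0,0,20,0,0,0],[87,0,0,20,0,0,0],[87,0,0,0,0,0,0],[87,0,0,0,0,0,0]]}}

```text
time_s: 14.55
tool_pos: [0.5786, -0.2236, 0.1432]
tool_rot: [180.0, -0.1, 159.1]
force: [-0.1, 0.3, 0.2]
grip_width: 0.0871
```

```bash
python3 - <<'E'
from h import *
print(env.get_obs()["qpos"].round())
go([.5794,-.2241,.0313])
fz(8)
im=env.read_camera("scene")[:,:,::-1].copy()
im2=env.read_camera("top")[:,:,::-1].copy()
C=[((.5794,-.2241),.027,.088,(0,255,255))]
cv2.imwrite("pics/s5.png",np.hstack([overlay(im,"scene",C,4,(170,170,270,290)),overlay(im2,"top",C,4,(400,185,500,305))]))
E
```

```text
[-10.  20.  36.  94. -12.  70.  97.]
t 14.55 tcp [ 0.5786 -0.2236  0.1432] rot [ 1.7999e+02 -9.0000e-02  1.5914e+02] F [-0.09  0.27  0.19] w 0.0871 shift mm [ -1.1  -0.2 111.9]
F mean [-0.09 -0.29 -0.  ] sd [0.37 0.52 0.44] [ 0.5794 -0.2244  0.1443] t 14.95 w 0.087
```

View pics/s5.png

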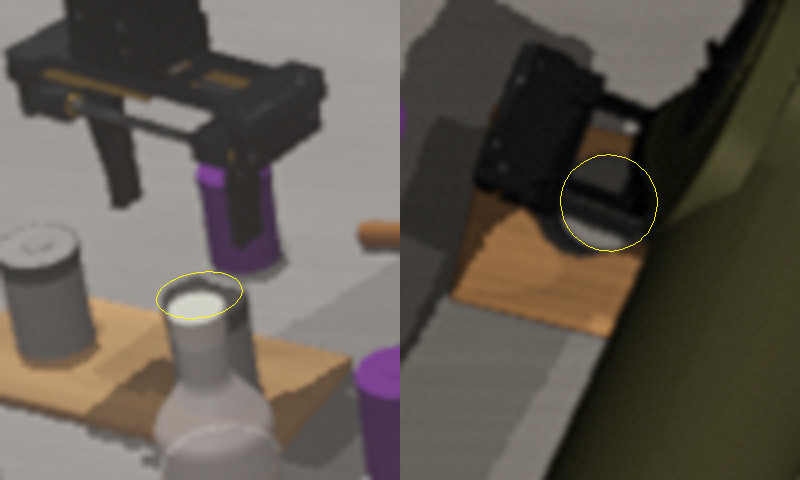

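The left purple canister is only behind the arm in this view. The target's lid is within about 3 mm of the ring, and the jaws will absorb that. Descending to grasp the first canister.

Request:
{"op": "send_rows", "data": {"plan": [[87,0,0,10,0,0,0],[87,0,0,20,0,0,0],[87,0,0,24,0,0,0],[87,0,0,22,0,0,0],[87,0,0,18,0,0,0],[87,0,0,10,0,0,0],[87,0,0,4,0,0,0],[87,0,0,0,0,0,0],[70,0,0,0,0,0,0],[62,0,0,0,0,0,0],[58,0,0,0,0,0,0],[54,0,0,0,0,0,0]], "grip_force": 15}}

```text
time_s: 16.25
tool_pos: [0.5794, -0.2244, 0.0363]
tool_rot: [180.0, 0.0, 159.1]
force: [0.2, 0.6, 1.1]
grip_width: 0.063
```

Request:
{"op": "send_rows", "data": {"plan": [[50,0,0,0,0,0,0],[45,0,0,0,0,0,0],[45,0,0,0,0,0,0],[45,0,0,0,0,0,0],[45,0,0,0,0,0,0]], "grip_force": 28}}

```text
time_s: 16.75
tool_pos: [0.5808, -0.2219, 0.0366]
tool_rot: [179.8, 0.1, 159.2]
force: [1.7, 5.5, 4.3]
grip_width: 0.0532
```

Request:
{"op": "send_rows", "data": {"plan": [[45,0,0,-2,0,0,0],[45,0,0,-4,0,0,0],[45,0,0,-7,0,0,0],[45,0,0,-10,0,0,0],[45,0,0,-12,0,0,0],[45,0,0,-10,0,0,0],[45,0,0,-8,0,0,0],[45,0,0,-5,0,0,0],[45,0,0,-2,0,0,0],[45,0,0,0,0,0,0],[45,0,0,0,0,0,0]]}}

```text
time_s: 17.85
tool_pos: [0.5788, -0.2241, 0.0953]
tool_rot: [180.0, -0.0, 159.1]
force: [0.6, -0.1, -4.7]
grip_width: 0.0531
```

```bash
python3 - <<'E'
from h import *
fz(10);print(env.get_obs()["tool_rot"])
E
```

```text
F mean [ 0.15  0.21 -3.99] sd [0.33 0.6  0.59] [ 0.5791 -0.2243  0.0957] t 18.35 w 0.0534
[ 1.79997355e+02 -1.75159991e-03  1.59097929e+02]
```

About 0.40 kg, so probably the heavier one. I'm putting it down softly.

Request:
{"op": "send_rows", "data": {"plan": [[45,0,0,3,0,0,0],[45,0,0,7,0,0,0],[45,0,0,10,0,0,0],[45,0,0,12,0,0,0],[45,0,0,11,0,0,0],[45,0,0,8,0,0,0],[45,0,0,4,0,0,0],[45,0,0,2,0,0,0],[45,0,0,1,0,0,0],[45,0,0,1,0,0,0],[45,0,0,0,0,0,0],[45,0,0,0,0,0,0]]}}

```text
time_s: 19.55
tool_pos: [0.5794, -0.2243, 0.0371]
tool_rot: [180.0, 0.0, 159.1]
force: [0.3, -0.3, -4.3]
grip_width: 0.0531
```

```bash
python3 -c "
from h import *
fz(4)"
```

```text
F mean [-0.38 -0.05 -4.13] sd [0.61 0.65 0.35] [ 0.5792 -0.2243  0.0369] t 19.75 w 0.0531
```

Request:
{"op": "send_rows", "data": {"plan": [[45,0,0,0.4,0,0,0],[45,0,0,0.4,0,0,0],[45,0,0,0,0,0,0],[45,0,0,0,0,0,0]]}}

```text
time_s: 20.15
tool_pos: [0.5793, -0.2243, 0.0365]
tool_rot: [180.0, 0.0, 159.1]
force: [-1.2, 0.3, 2.0]
grip_width: 0.0531
```

```bash
python3 -c "
from h import *
fz(4)"
```

```text
F mean [-1.68  0.78  2.85] sd [0.46 0.32 0.58] [ 0.5794 -0.2243  0.0365] t 20.35 w 0.0537
```

Request:
{"op": "send_rows", "data": {"plan": [[55,0,0,0,0,0,0],[60,0,0,0,0,0,0],[68,0,0,0,0,0,0],[78,0,0,0,0,0,0],[87,0,0,0,0,0,0],[87,0,0,0,0,0,0],[87,0,0,-6,0,0,0],[87,0,0,-18,0,0,0],[87,0,0,-30,0,0,0],[87,0,0,-30,0,0,0],[87,0,0,-20,0,0,0],[87,0,0,-6,0,0,0]]}}

```text
time_s: 21.55
tool_pos: [0.5806, -0.2252, 0.1492]
tool_rot: [180.0, 0.3, 159.1]
force: [0.6, -0.0, 0.1]
grip_width: 0.0867
```

Request:
{"op": "send_rows", "data": {"plan": [[87,0,-8,0,0,0,0],[87,-1,-22,0,0,0,0],[87,-1,-30,0,0,0,0],[87,-1,-30,0,0,0,0],[87,-1,-25,0,0,0,0],[87,0,-13,0,0,0,0],[87,0,-5,0,0,0,0],[87,0,0,0,0,0,0],[87,0,0,0,0,0,0]]}}

```text
time_s: 22.45
tool_pos: [0.5362, -0.3483, 0.1455]
tool_rot: [179.9, -0.0, 159.2]
force: [-0.5, 1.2, 0.0]
grip_width: 0.0872
```

```bash
python3 - <<'E'
from h import *
go([.536,-.3505,.0363])
im=env.read_camera("scene")[:,:,::-1].copy()
im2=env.read_camera("top")[:,:,::-1].copy()
C=[((.536,-.3505),.027,.088,(0,255,255)),((.5794,-.2243),.027,.088,(0,255,255))]
cv2.imwrite("pics/s6.png",np.hstack([overlay(im,"scene",C,4,(150,170,250,290)),overlay(im2,"top",C,4,(430,185,530,305))]))
E
```

```text
t 22.45 tcp [ 0.5362 -0.3483  0.1455] rot [ 1.7993e+02 -3.0000e-02  1.5921e+02] F [-0.45  1.17  0.03] w 0.0872 shift mm [ -0.7  -2.2 109.2]
```

View pics/s6.png

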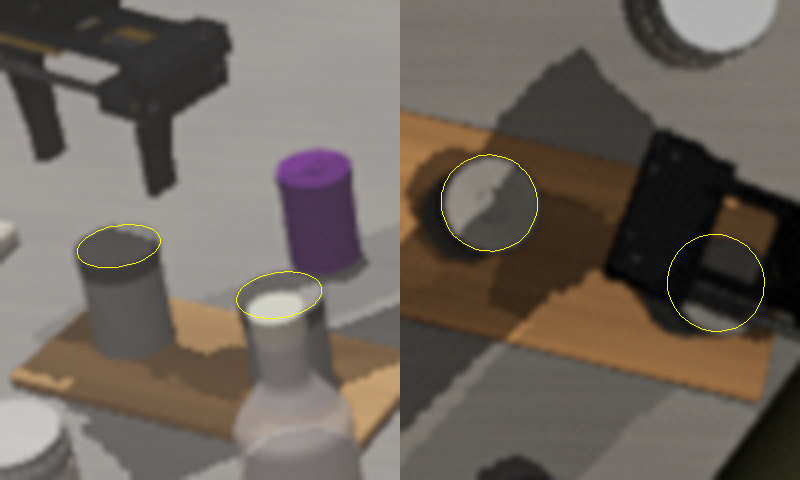

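The first canister stands upright where it was, and the second canister's ring matches its lid. Grasping the second.

Request:
{"op": "send_rows", "data": {"plan": [[87,0,-1,10,0,0,0],[87,0,0,20,0,0,0],[87,0,0,24,0,0,0],[87,0,0,22,0,0,0],[87,0,0,18,0,0,0],[87,0,0,10,0,0,0],[87,0,0,5,0,0,0],[87,0,0,0,0,0,0],[70,0,0,0,0,0,0],[62,0,0,0,0,0,0],[58,0,0,0,0,0,0],[54,0,0,0,0,0,0]], "grip_force": 15}}

```text
time_s: 23.75
tool_pos: [0.5353, -0.3511, 0.0375]
tool_rot: [180.0, 0.1, 159.1]
force: [-0.2, 0.9, -0.6]
grip_width: 0.063
```

Request:
{"op": "send_rows", "data": {"plan": [[50,0,0,0,0,0,0],[45,0,0,0,0,0,0],[45,0,0,0,0,0,0],[45,0,0,0,0,0,0],[45,0,0,0,0,0,0]], "grip_force": 28}}

```text
time_s: 24.25
tool_pos: [0.5351, -0.3514, 0.0373]
tool_rot: [-180.0, 0.0, 159.1]
force: [-0.8, -1.3, 3.1]
grip_width: 0.0539
```

Request:
{"op": "send_rows", "data": {"plan": [[45,0,0,-2,0,0,0],[45,0,0,-4,0,0,0],[45,0,0,-7,0,0,0],[45,0,0,-10,0,0,0],[45,0,0,-12,0,0,0],[45,0,0,-10,0,0,0],[45,0,0,-8,0,0,0],[45,0,0,-5,0,0,0],[45,0,0,-2,0,0,0],[45,0,0,0,0,0,0],[45,0,0,0,0,0,0]]}}

```text
time_s: 25.35
tool_pos: [0.5348, -0.3507, 0.0965]
tool_rot: [180.0, -0.0, 159.1]
force: [0.6, 0.2, -1.1]
grip_width: 0.0538
```

```bash
python3 - <<'E'
from h import *
fz(10);print(env.get_obs()["tool_rot"])
E
```

```text
F mean [ 0.12  0.04 -1.19] sd [0.38 0.33 0.7 ] [ 0.535  -0.3509  0.0969] t 25.85 w 0.0537
[ 1.79996233e+02 -1.84399749e-03  1.59098088e+02]
```

The second is about 0.12 kg against 0.41 kg, so the first is heavier. Putting the second down.

Request:
{"op": "send_rows", "data": {"plan": [[45,0,0,3,0,0,0],[45,0,0,7,0,0,0],[45,0,0,10,0,0,0],[45,0,0,12,0,0,0],[45,0,0,11,0,0,0],[45,0,0,8,0,0,0],[45,0,0,4,0,0,0],[45,0,0,2,0,0,0],[45,0,0,1,0,0,0],[45,0,0,1,0,0,0],[45,0,0,0,0,0,0],[45,0,0,0,0,0,0]]}}

```text
time_s: 27.05
tool_pos: [0.5353, -0.351, 0.0383]
tool_rot: [180.0, 0.0, 159.1]
force: [-0.4, 0.8, -1.8]
grip_width: 0.0537
```

```bash
python3 -c "
from h import *
fz(4)"
```

```text
F mean [-0.4   0.39 -1.32] sd [0.23 0.43 0.32] [ 0.5351 -0.351   0.0381] t 27.25 w 0.0539
```

Request:
{"op": "send_rows", "data": {"plan": [[45,0,0,0.5,0,0,0],[45,0,0,0.4,0,0,0],[45,0,0,0,0,0,0],[45,0,0,0,0,0,0]]}}

```text
time_s: 27.65
tool_pos: [0.5351, -0.3509, 0.0373]
tool_rot: [180.0, 0.0, 159.1]
force: [-0.4, 0.4, 1.9]
grip_width: 0.0539
```

```bash
python3 -c "
from h import *
fz(4)"
```

```text
F mean [-0.43  0.88  1.98] sd [0.6  0.39 0.49] [ 0.5351 -0.3509  0.0373] t 27.85 w 0.0539
```

Request:
{"op": "send_rows", "data": {"plan": [[55,0,0,0,0,0,0],[60,0,0,0,0,0,0],[68,0,0,0,0,0,0],[78,0,0,0,0,0,0],[87,0,0,0,0,0,0],[87,0,0,0,0,0,0],[87,0,0,-6,0,0,0],[87,0,0,-18,0,0,0],[87,0,0,-30,0,0,0],[87,0,0,-30,0,0,0],[87,0,0,-20,0,0,0],[87,0,0,-6,0,0,0]]}}

```text
time_s: 29.05
tool_pos: [0.5363, -0.3521, 0.1503]
tool_rot: [-180.0, 0.3, 159.1]
force: [0.3, 0.1, 0.0]
grip_width: 0.0868
```

Request:
{"op": "send_rows", "data": {"plan": [[87,0,8,0,0,0,0],[87,1,22,0,0,0,0],[87,1,30,0,0,0,0],[87,1,30,0,0,0,0],[87,1,26,0,0,0,0],[87,0,13,0,0,0,0],[87,0,5,0,0,0,0],[87,0,0,0,0,0,0],[87,0,0,0,0,0,0]]}}

```text
time_s: 29.95
tool_pos: [0.5783, -0.2261, 0.1469]
tool_rot: [-179.9, -0.0, 159.0]
force: [-0.1, -1.1, 0.2]
grip_width: 0.0873
```

```bash
python3 - <<'E'
from h import *
im=env.read_camera("scene")[:,:,::-1].copy()
im2=env.read_camera("top")[:,:,::-1].copy()
go([.5794,-.2243,.0363])
C=[((.5351,-.351),.027,.088,(0,255,255)),((.5794,-.2243),.027,.088,(0,255,255))]
cv2.imwrite("pics/s7.png",np.hstack([overlay(im,"scene",C,4,(150,170,250,290)),overlay(im2,"top",C,4,(430,185,530,305))]))
E
```

```text
t 30.05 tcp [ 0.5784 -0.2262  0.1471] rot [-1.7996e+02  1.0000e-02  1.5895e+02] F [-0.65 -0.17  0.95] w 0.0872 shift mm [ -0.3   2.3 110.8]
```

View pics/s7.png

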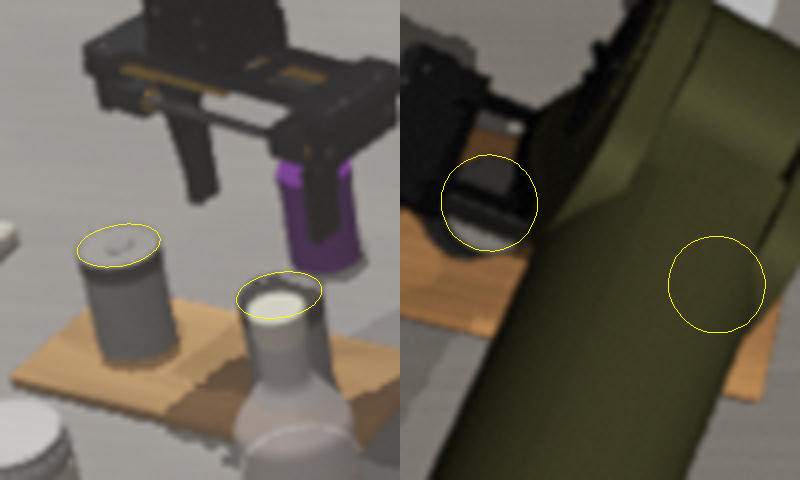

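The lighter canister stands upright in place. Grasping the heavier one.

Request:
{"op": "send_rows", "data": {"plan": [[87,0,1,10,0,0,0],[87,0,0,20,0,0,0],[87,0,0,24,0,0,0],[87,0,0,22,0,0,0],[87,0,0,18,0,0,0],[87,0,0,10,0,0,0],[87,0,0,6,0,0,0],[87,0,0,0,0,0,0],[70,0,0,0,0,0,0],[62,0,0,0,0,0,0],[58,0,0,0,0,0,0],[54,0,0,0,0,0,0]], "grip_force": 15}}

```text
time_s: 31.25
tool_pos: [0.5799, -0.2234, 0.0376]
tool_rot: [180.0, 0.1, 159.1]
force: [-1.2, 0.0, -0.3]
grip_width: 0.0627
```

Request:
{"op": "send_rows", "data": {"plan": [[50,0,0,0,0,0,0],[45,0,0,0,0,0,0],[45,0,0,0,0,0,0],[45,0,0,0,0,0,0],[45,0,0,0,0,0,0]], "grip_force": 30}}

```text
time_s: 31.75
tool_pos: [0.5796, -0.2236, 0.0373]
tool_rot: [-180.0, 0.0, 159.1]
force: [-0.9, -0.1, 2.1]
grip_width: 0.0531
```

Request:
{"op": "send_rows", "data": {"plan": [[45,0,0,-3,0,0,0],[45,0,0,-7,0,0,0],[45,0,0,-14,0,0,0],[45,0,0,-22,0,0,0],[45,0,0,-28,0,0,0],[45,0,0,-32,0,0,0],[45,0,0,-32,0,0,0],[45,0,0,-32,0,0,0],[45,0,0,-28,0,0,0],[45,0,0,-20,0,0,0],[45,0,0,-10,0,0,0],[45,0,0,0,0,0,0]]}}

```text
time_s: 32.95
tool_pos: [0.58, -0.2238, 0.2669]
tool_rot: [180.0, 0.2, 159.1]
force: [0.5, -1.1, -3.5]
grip_width: 0.0534
```

```bash
python3 -c "
from h import *
fz(4);go([.5837,.253,.265])"
```

```text
F mean [-0.09 -0.8  -4.13] sd [0.56 0.37 0.51] [ 0.5787 -0.2229  0.2634] t 33.15 w 0.0534
t 33.15 tcp [ 0.5787 -0.2229  0.2634] rot [-1.7999e+02 -1.6000e-01  1.5910e+02] F [-0.13  0.23 -3.77] w 0.0534 shift mm [165.1 446.4  -1.2]
```

Request:
{"op": "send_rows", "data": {"plan": [[45,3,8,0,0,0,0],[45,6,16,0,0,0,0],[45,9,24,0,0,0,0],[45,11,30,0,0,0,0],[45,11,30,0,0,0,0],[45,11,30,0,0,0,0],[45,11,30,0,0,0,0],[45,11,30,0,0,0,0],[45,11,30,0,0,0,0],[45,11,30,0,0,0,0],[45,11,30,0,0,0,0],[45,11,30,0,0,0,0]]}}

```text
time_s: 34.35
tool_pos: [0.5828, 0.1174, 0.2643]
tool_rot: [-180.0, -0.1, 159.1]
force: [0.3, 0.4, -3.6]
grip_width: 0.0533
```

Request:
{"op": "send_rows", "data": {"plan": [[45,11,30,0,0,0,0],[45,11,30,0,0,0,0],[45,10,27,0,0,0,0],[45,8,20,0,0,0,0],[45,5,13,0,0,0,0],[45,3,7,0,0,0,0],[45,0,1,0,0,0,0],[45,0,0,0,0,0,0],[45,0,0,0,0,0,0],[45,0,0,0,0,0,0]]}}

```text
time_s: 35.35
tool_pos: [0.5848, 0.2507, 0.2653]
tool_rot: [-180.0, 0.0, 159.0]
force: [0.3, -0.5, -4.0]
grip_width: 0.0532
```

```bash
python3 - <<'E'
from h import *
fz(4);go([.5837,.253,.265])
im=env.read_camera("scene")[:,:,::-1].copy()
cv2.imwrite("pics/s8.png",overlay(im,"scene",[((.5837,.253),.122,.14,(0,0,255))],1.9,(150,60,550,340)))
E
```

```text
F mean [-0.24  0.37 -3.94] sd [0.47 0.57 0.33] [0.5845 0.2517 0.2652] t 35.55 w 0.0532
t 35.55 tcp [0.5845 0.2517 0.2652] rot [1.7999e+02 1.0000e-02 1.5906e+02] F [-0.04 -0.47 -3.79] w 0.0532 shift mm [1.2 0.9 0.2]
```

View pics/s8.png

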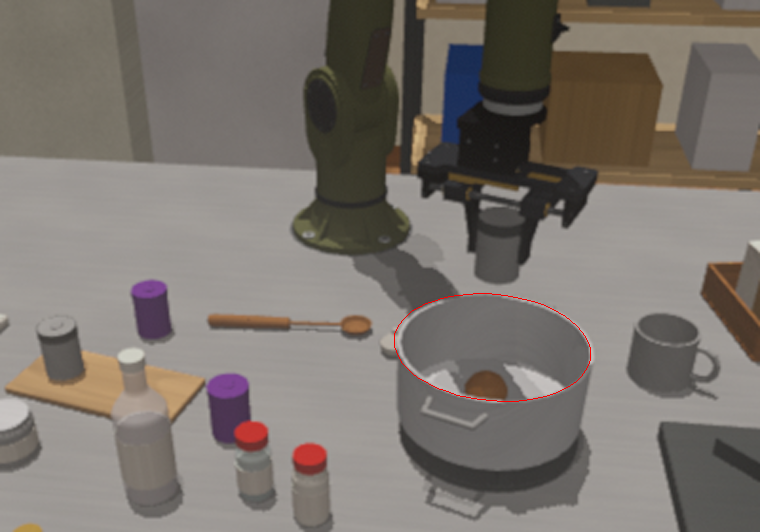

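The heavier canister is upright over the middle of the pot, with its underside about 100 mm above the rim. The lighter one stands on the board, the onion is in the pot, and everything else looks undisturbed.

```bash
python3 -c "
from h import *
print(env.sign_off())"
```

```text
the job is handed in; nothing more can be done
None
```

The job is done and handed in at about 35.6 s of the 72 s allowed; the sign-off gives no verdict.

- **Onion:** I lowered it to the pot floor in sub-millimetre steps. The wrist force showed contact, going from about −1.2 N to +3 N, and only then did I open the fingers. The pictures afterwards show it upright in the middle of the pot.
- **Canisters:** The first one lifted, nearer the pot, read about 4.0 N (roughly 0.41 kg). The other read about 1.2 N (roughly 0.12 kg). I set each back upright on the board, checking contact by force before letting go.
- **Finish:** The heavier canister is held upright with 30 N of grip, within about 2 mm of the pot's centre. Its underside is about 100 mm above the rim, and the force reading of about −3.9 N was steady.
- **Last picture:** The lighter canister stands on the board and the other items in view are undisturbed.

Some checks disagreed slightly. The two cameras differed by 2–4 mm on the first canister's position, so closing the jaws the first time met about 5 N of sideways force; when lifted and set back, the canister may have shifted by about 3 mm. Part of the first approach move to the onion was speed-limited and stopped about 47 mm short, so I added a second move before descending.

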